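Dial the code on the candle workshop's tool case

ROBOT

A 6-joint arm with a two-finger parallel gripper is mounted at the origin on the work surface. World frame = base frame: x ahead of the robot, y to its left, z up, the work surface at z = 0. Lengths are in m, angles in rad, forces in N, time in s.
With the tool pointing down it reaches from about 0.35 to 0.875 m from the base axis. Payload 15.5 kg.
Tool frame: the origin (TCP) lies midway between the tips of the shut fingers; the grasp point (between the pads) lies 19 mm behind it (ctrl.pinch_z is the distance from the TCP to the grasp point, in m); z points along the fingers, y is the line along which they close (so a half turn about z gives the same grasp; the last joint's range is limited). The gripper opens to 85 mm and grips with 20 to 120 N. Pads are 22 mm wide; open, the fingers measure 114 mm over their backs; the gripper's body (76 mm by 85 mm) begins 54 mm behind the grasp point. The pads swing forward as they close: fully open they stand 13 mm farther back than shut.
Start: joints at [1.042, 0.494, 1.345, -0, 1.302, -0.096], TCP at [0.263, 0.567, 0.201] pointing down, gripper open.
Joint ranges: [-2.91, 2.91], [-0.82, 2.16], [0.22, 2.67], [-1.22, 4.37], [0.12, 2.79], [-3.08, 3.08]. Speed limits (rad/s): [1.89, 1.89, 2.57, 3.01, 3.01, 3.01].

INTERFACE

Orientations are given as a unit quaternion [x, y, z, w].
In Python, from station import ctrl, camrig, order gives the robot as it stands (ctrl), with the cameras (camrig) and the job (order).
- The arm moves only by the tool nudge_tcp, called after ">>>" by a JSON object that holds its "api" and its "payload", one argument or row to a line. Schema: {"type":"object","properties":{"plan":{"type":"object","properties":{"steps":{"type":"array","items":{"type":"array","items":{"type":"number"},"minItems":7,"maxItems":7},"minItems":1,"maxItems":12}},"additionalProperties":false,"required":["steps"]},"grip_n":{"type":"number"},"only":{"type":"string"},"quiet":{"type":"boolean"},"lines":{"type":"string"}},"required":["plan"],"additionalProperties":false}. plan is an object whose key "steps" holds a list of rows, 1 to 12 of them, each of 7 numbers: dx, dy, dz in shares of the most that a row can go, 1 being 62.5 mm, then a rotation vector rx, ry, rz in fractions of the full range, 1 being pi rad, then the opening from 0.0 (shut) to 1.0 (fully open); each row shifts and turns the commanded pose from where the row before left it, along the tool's axes as they then stand; what a row does not reach is not made up. A row lasts 1/8 s, in which the tool goes at most 0.0625 m and 0.188 rad, less where a joint would pass 70% of its speed; a pose out of reach is approached as far as the arm can. The fingers move at their own pace and stop on an object; grip_n is the grip in N (left out, the last holds). Time passes only in rows, so rows that do not move let the fingers close. The tool returns the time, the measured TCP pose, the force, the opening and the grip force at its end. only (a regular expression) keeps the lines of the reply that match it, lines (a string "A,B") keeps lines A to B, and quiet returns only ok. A shift or turn number past 1, either way, is cut back to 1. Input that does not fit is refused with a message, and nothing moves.
- ctrl.read_state(): the state, without advancing time (a new reading comes with each control period).
- camrig.capture(name): name is "scene" or "top" or "wrist"; returns the picture (384x512x3 uint8, blue, green, red); there is no depth.
- camrig.camera_info(name): a dict with "mtx" (3x3 intrinsics, pixels), "rvec" (rotation vector, rad) and "tvec" (3), from world to camera coordinates, as OpenCV has them. Camera axes: x right, y down, z forward; pixel columns grow to the right and rows downward; lengths in m; the calibration is good to about 2 mm. A picture is of the moment at which its call begins: read the wrist's pose just before it. camera_info takes no time and is no camera call; for the wrist camera it gives the pose at the moment of the call.
- order.sign_off(): hands the job in; it is judged then, once.
The state is a dict: "time": time; "joints": joint angles; "qvel": joint speeds; "joint_efforts": joint torques, N m; "tool_pos": TCP position; "orientation": TCP orientation; "force": force on the tool from outside, world axes, zero at the start; "ft_torque": the same for the moment, N m; "opening": opening from 0.0 (shut) to 1.0 (fully open); "gripper_force": force on a finger pad.
Only numpy, scipy, OpenCV 4.12 (cv2) and the standard library are available. Lean on these libraries where they do the work, as an engineer would, in place of code of your own. Each camera call takes 0.05 s, during which the arm holds its last target. There are 200 camera calls.

TASK

Dial the code 2-3-4 (left to right as seen from the robot) on the tool case's three thumbwheels: roll the left wheel until its 2-pip flat faces straight up at its pointers and the right wheel until its 4-pip flat does. The middle wheel already shows its 3: do not disturb it.

Things in the scene. Friction and masses are not known exactly. Their poses are not given: they have to be found in the camera images.
- case: Grey tool case fixed on the table, 180 (x) x 280 (y) x 80 mm high, turned up to 20 deg. Origin: centre of its underside; x to its far side, y to the robot's left, z up. Wheel axles lie along y at x 0, z 92 mm; wheel middles at y +62 (left), 0, -62 (right). White lines on dark steel ears (12 mm above the axle, 19 mm each side) point up. Loose candles, 160 mm tall, stand 230+ mm to its sides.
- left_wheel (a joint): Left black thumbwheel, 26 mm wide, five flats (20 mm from axle) with 1-5 white pips; at each corner between flats a grey thumb fin 7 mm thick, as wide as the wheel, out to 41 mm from the axle: fins 36 deg either side of each flat's middle. Value (rad): n pips face up at (n-1) x 1.2566, so 2 is 1.257; grows as the top rolls to the case's +x. Starts 0.6-1.25 above its 2.
- middle_wheel (a joint): Middle wheel, same build and joint values as the left one; starts with its 3 pips up (2.513). All wheels turn with light friction (0.06 N m, about 2 N at a fin), without clicks, stay where left, and stop 0.3 rad below 1 and 0.3 rad above 5.
- right_wheel (a joint): Right wheel (robot's right), same build and joint values as the left one: its 4 pips face up at 3.770; it grows as the top rolls to the case's +x, away from the robot. Starts 0.6-1.25 rad below its 4.

How it is judged:
At the end, for the whole second after the job is handed in: The left wheel's 2, the middle wheel's 3 and the right wheel's 4 face straight up, each within 0.24 rad (about 14 degrees), and all three wheels are at rest (value of joint left_wheel between 1.0166 and 1.4966 rad and value of joint middle_wheel between 2.2733 and 2.7533 rad and value of joint right_wheel between 3.5299 and 4.0099 rad and velocity of joint left_wheel between -0.1 and 0.1 rad/s and velocity of joint middle_wheel between -0.1 and 0.1 rad/s and velocity of joint right_wheel between -0.1 and 0.1 rad/s); the robot touches nothing.
It fails at once if the middle wheel is disturbed: turned more than 0.24 rad (about 14 degrees) off its 3 (not (value of joint middle_wheel between 2.2733 and 2.7533 rad)).
It also fails if it takes over 38 s, if anything falls off the work surface, if the arm or the gripper's body presses on something with over 40 N, if the wrist force passes 120 N, or if a joint passes its speed limit or range.

## Working session

There is one attempt and no reset: what is moved stays moved. The work goes in short steps, Python scripts to look and compute and a tool call to move; the robot and the scene stay as the last step left them, time stands still between calls to the robot, and variables do not carry over. Pictures are saved under pics/ and viewed, at most 13 in all, crops included, and the job is handed in when it is done.

```bash
ls; mkdir -p pics; python3 - <<'E'
from station import ctrl, camrig, order
import cv2,numpy as np
a=camrig.capture("scene");b=camrig.capture("top")
cv2.imwrite("pics/scene.png",a);cv2.imwrite("pics/top.png",b)
for n in("scene","top"):
    i=camrig.camera_info(n);R=cv2.Rodrigues(np.array(i["rvec"]))[0];print(n,np.round(i["mtx"],1).tolist(),(-R.T@np.array(i["tvec"]).ravel()).round(3),R.round(2).tolist())
s=ctrl.read_state();print(s["time"],s["tool_pos"],s["orientation"],s["opening"])
E
```

```text
pics
station.py
scene [[391.5, 0.0, 258.9], [0.0, 391.5, 185.0], [0.0, 0.0, 1.0]] [ 0.856 -0.196  0.6  ] [[0.67, 0.74, -0.02], [0.58, -0.54, -0.6], [-0.46, 0.39, -0.8]]
top [[464.8, 0.0, 256.6], [0.0, 464.8, 192.7], [0.0, 0.0, 1.0]] [0.52  0.064 0.732] [[0.03, -1.0, 0.06], [-1.0, -0.03, -0.09], [0.09, -0.06, -0.99]]
0.1 [0.26249896 0.56681045 0.20046288] [ 2.15191064e-01  9.76571812e-01 -5.21079544e-04 -1.75138998e-04] 0.9986391578859074
```

View pics/top.png

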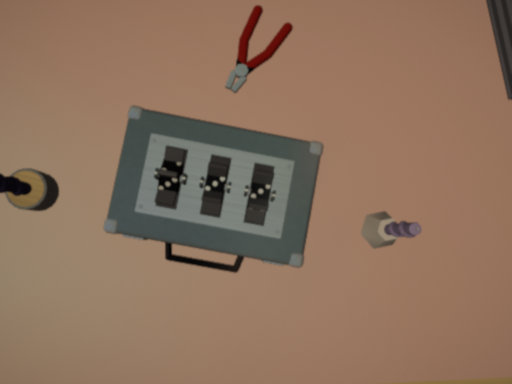

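View pics/scene.png

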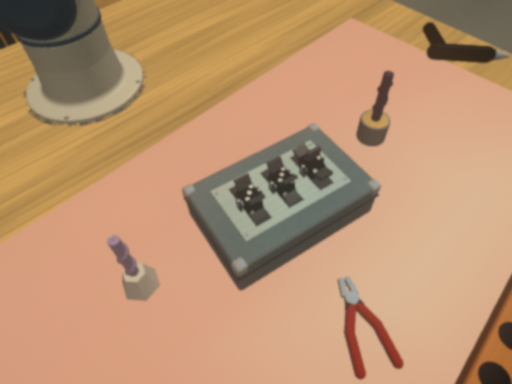

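The top view shows the case centred near (215,187), turned about 10°, with the handle on the robot's side. The wheels sit at (171,178), (215,186) and (260,194), and candles stand at (27,189) and (380,229). I'll enlarge the wheels and measure the panel.

```bash
cat > h.py <<'E'
from station import ctrl, camrig, order
import cv2,numpy as np
def cam(n):
    i=camrig.camera_info(n);R=cv2.Rodrigues(np.array(i["rvec"]))[0];t=np.array(i["tvec"]).ravel();return np.array(i["mtx"]),R,t
def ray(n,px,z,c=None):
    K,R,t=c or cam(n);o=-R.T@t;d=R.T@np.linalg.inv(K)@np.array([px[0],px[1],1.]);return o+d*(z-o[2])/d[2]
def proj(n,P,c=None):
    K,R,t=c or cam(n);p=(R@np.atleast_2d(P).T).T+t;p=p@K.T;return p[:,:2]/p[:,2:]
E
python3 - <<'E'
from h import *
b=cv2.imread("pics/top.png");g=cv2.cvtColor(b,cv2.COLOR_BGR2HSV)
m=((g[...,0]>70)&(g[...,0]<115)&(g[...,1]>15)).astype(np.uint8)
print(b[186,193],b[220,200],b[200,120],b[113,135],g[186,193],g[200,120])
m=((b[...,0].astype(int)>b[...,2])&(b.max(2)>40)).astype(np.uint8)*255
m=cv2.morphologyEx(m,cv2.MORPH_CLOSE,np.ones((5,5)))
cs,_=cv2.findContours(m,0,2);c=max(cs,key=cv2.contourArea);r=cv2.minAreaRect(c);print("case",r)
q=np.array([ray("top",p,.08) for p in cv2.boxPoints(r)]);print(q.round(3),q.mean(0))
p=((b.min(2)>120)).astype(np.uint8)*255;p[:125]=0;p[240:]=0;p[:,:135]=0;p[:,300:]=0
cs,_=cv2.findContours(cv2.morphologyEx(p,cv2.MORPH_CLOSE,np.ones((25,25))),0,2);c=max(cs,key=cv2.contourArea);r=cv2.minAreaRect(c);print("panel",r)
q=np.array([ray("top",x,.08) for x in cv2.boxPoints(r)]);print(q.round(4),q.mean(0))
A=cv2.resize(b[140:232,145:285],None,fx=5.5,fy=5.5,interpolation=2)
cv2.imwrite("pics/topz.png",A)
s=cv2.imread("pics/scene.png");cv2.imwrite("pics/scz.png",cv2.resize(s[130:240,215:350],None,fx=5.4,fy=5.4,interpolation=2))
E
```

```text
[124 129 122] [127 131 125] [76 77 67] [112 115 109] [ 69  14 129] [87 33 77]
case ((212.24801635742188, 187.13601684570312), (197.48956298828125, 125.75648498535156), 10.30484676361084)
[[ 0.518  0.236  0.08 ]
 [ 0.693  0.214  0.08 ]
 [ 0.652 -0.063  0.08 ]
 [ 0.476 -0.034  0.08 ]] [0.58466683 0.08841275 0.08      ]
panel ((213.40371704101562, 186.00880432128906), (143.5614776611328, 75.87035369873047), 10.713123321533203)
[[ 0.5486  0.1942  0.08  ]
 [ 0.6541  0.1796  0.08  ]
 [ 0.6231 -0.0207  0.08  ]
 [ 0.5168 -0.0029  0.08  ]] [0.5856678  0.08755016 0.08      ]
```

View pics/topz.png

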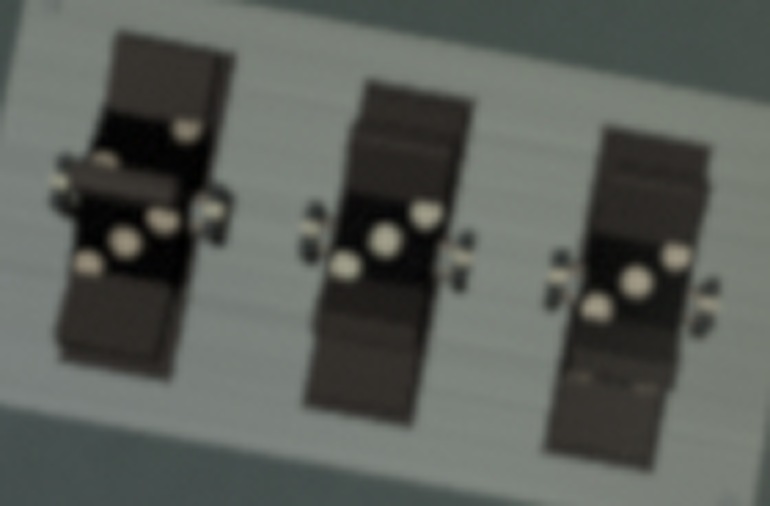

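View pics/scz.png

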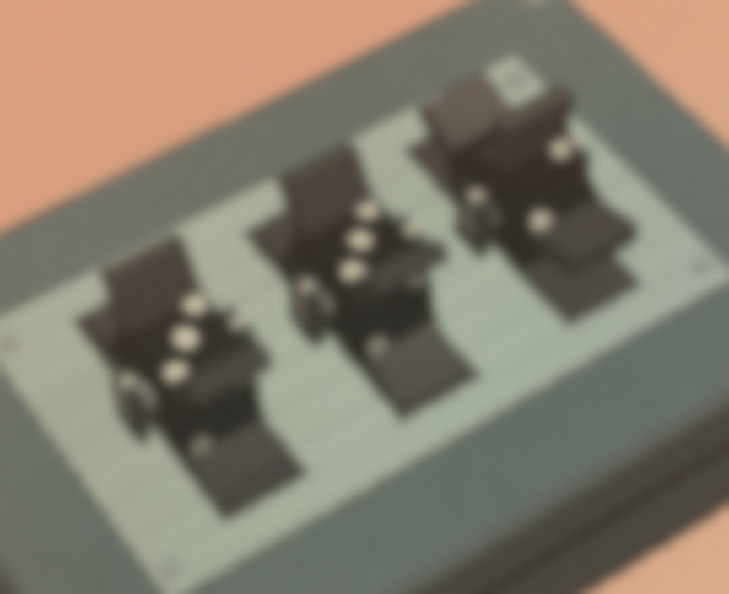

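The enlarged top view shows three wheels, with pointer marks in crop pixels:

| Wheel | Pointer marks |
|---|---|
| Left | (60,182) and (213,210) |
| Middle | (312,230) and (462,257) |
| Right | (559,275) and (708,304) |

The left wheel has a fin nearly upright between its 2 (far side) and its 3 (near side). The right wheel shows its 3 on top, with its 4 towards the robot. The oblique crop agrees.

```bash
cat >> h.py <<'E'
def crop(p): return ((np.array(p,float)+.5)/5.5-.5)+[145,140]
E
python3 - <<'E'
from h import *
from scipy.spatial.transform import Rotation as Ro
pts=[(60,182),(213,210),(312,230),(462,257),(559,275),(708,304)]
ys=np.array([81,43,19,-19,-43,-81])/1000
P=np.array([ray("top",crop(p),.104) for p in pts])[:,:2]
# spacing check and rigid fit
print("spacing mm",(np.linalg.norm(np.diff(P,axis=0),axis=1)*1000).round(1))
A=np.polyfit(ys,P,1);u=A[0];o=A[1];print("scale",np.linalg.norm(u),"origin",o.round(4));u/=np.linalg.norm(u)
yaw=np.arctan2(-u[0],u[1]);print("yaw",yaw,np.degrees(yaw))
x=np.array([u[1],-u[0]])
mid=ray("top",crop((385,240)),.112)[:2];print("mid pip offset",((mid-o)@x,(mid-o)@u))
# wheel angle: central pip of the 3 flat; ray in case frame intersects circle r=20 about axle (z .092)
def ang(px,n,name):
    K,R,t=cam("top");c=-R.T@t;d=ray("top",crop(px),0)-c
    C=np.array([(c[:2]-o)@x,c[2]-.092]);D=np.array([d[:2]@x,d[2]])
    k=np.roots([D@D,2*C@D,C@C-.0202**2]);k=k.real.min();q=C+k*D
    a=np.arctan2(q[0],q[1]);print(name,"flat",n,"tilt",a,"y",(c[:2]+k*d[:2]-o)@u,"value",(n-1)*1.2566+a)
ang((385,240),3,"mid");ang((125,243),3,"left");ang((636,282),3,"right")
s=ctrl.read_state();q=Ro.from_quat(s["orientation"]);print(q.as_matrix().round(3))
for n,y in(("L",.062),("R",-.062)):print(n,(o+y*u).round(4))
for px in((27,189),(380,229)):print("candle",ray("top",px,.03).round(3))
# tool yaw: want tool x along +-case x
tx=q.as_matrix()[:,0];print("tool x yaw",np.degrees(np.arctan2(tx[1],tx[0])),s["joints"])
E
```

```text
spacing mm [37.9 24.7 37.4 24.3 37.6]
scale 0.9999787715112523 origin [0.586  0.0855]
yaw -0.15525722485809093 -8.895583723282222
mid pip offset (np.float64(-0.00010347579221493564), np.float64(9.53915257747017e-05))
mid flat 3 tilt -0.006114235327786636 y 8.536600309154884e-05 value 2.507085764672213
left flat 3 tilt -0.6465787251616364 y 0.062050094415637115 value 1.8666212748383635
right flat 3 tilt 0.055707242515273474 y -0.06184513884815532 value 2.5689072425152735
[[-0.907  0.42  -0.001]
 [ 0.42   0.907 -0.001]
 [ 0.    -0.001 -1.   ]]
L [0.5956 0.1468]
R [0.5764 0.0243]
candle [0.577 0.364 0.03 ]
candle [ 0.532 -0.167  0.03 ]
tool x yaw 155.1465187635097 [ 1.04152144e+00  4.94120223e-01  1.34606190e+00  1.35209681e-05
  1.30250991e+00 -9.55034688e-02]
```

The pointer spacing comes out at 37.9/24.7/37.4/24.3/37.6 mm, against the stated 38/24, and the middle pip lands within 0.1 mm of where it should be. The left wheel reads 1.867, so it needs −0.61. The right wheel reads 2.569, so it needs +1.20. Next I'll go above the left wheel's far side with the fingers shut.

Units first: shifts go in shares of 62.5 mm and turns go in shares of pi rad. So -0.0502 m is -0.8032, -0.0234 m is -0.3744, -0.139 rad / 3.1416 = -0.0442.

>>> {"api": "nudge_tcp", "payload": {
  "plan": {"steps": [[-0.8032, -0.3744, -0.16, 0, 0, 0, 0], [-0.8032, -0.3744, -0.16, 0, 0, 0, 0], [-0.8032, -0.3744, -0.16, 0, 0, 0, 0], [-0.8032, -0.3744, 0, 0, 0, 0, 0], [-0.8032, -0.3744, 0, 0, 0, 0, 0], [-0.8032, -0.3744, 0, 0, 0, 0, 0], [-0.8032, -0.3744, 0, 0, 0, 0, 0], [-0.8032, -0.3744, 0, 0, 0, 0, 0], [-0.8032, -0.3744, 0, 0, 0, 0, 0], [-0.8032, -0.3744, 0, 0, 0, 0, 0], [0, 0, 0, 0, 0, -0.0446, 0], [0, 0, 0, 0, 0, -0.0442, 0]]},
  "grip_n": 20
}}

```text
time: 1.6
tool_pos: [0.62, 0.143, 0.2303]
orientation: [0.076, 0.997, -0.0, -0.001]
force: [0.8, 0.2, -0.0]
opening: -0.004
gripper_force: 0.0
```

```bash
cat > w.py <<'E'
from h import *
from scipy.spatial.transform import Rotation as Ro
o=np.array([.586,.0855]);yaw=-.15526
u=np.array([-np.sin(yaw),np.cos(yaw)]);x=np.array([np.cos(yaw),np.sin(yaw)])
s=ctrl.read_state();M=Ro.from_quat(s["orientation"]).as_matrix();p=np.array(s["tool_pos"])
print("t",s["time"],"case mm",((p[:2]-o)@x*1e3).round(1),((p[:2]-o)@u*1e3).round(1),"z-axle",(p[2]-.092)*1e3,"open",s["opening"],"F",np.round(s["force"],1))
C=np.c_[np.r_[x,0],np.r_[u,0],[0,0,1]];print((C.T@M).round(3).tolist())
E
python3 w.py
```

```text
t 1.6 case mm 24.7 62.0 z-axle 138.34810029518843 open -0.003713602226078337 F [ 0.8  0.2 -0. ]
[[-1.0, -0.004, -0.001], [-0.004, 1.0, -0.0], [0.001, -0.0, -1.0]]
```

In the tool's units: 0.035 m is 0.56, 0.025 m is 0.4.

>>> {"api": "nudge_tcp", "payload": {
  "plan": {"steps": [[0, 0, 0.56, 0, 0, 0, 0], [0, 0, 0.56, 0, 0, 0, 0], [0, 0, 0.4, 0, 0, 0, 0], [0, 0, 0.2768, 0, 0, 0, 0], [0, 0, 0, 0, 0, 0, 0]]}
}}

```text
time: 2.22
tool_pos: [0.6192, 0.1437, 0.1176]
orientation: [0.077, 0.997, -0.0, -0.001]
force: [0.2, -0.2, 0.5]
opening: -0.0
gripper_force: 0.0
```

```bash
python3 w.py
python3 - <<'E'
from h import *
s=camrig.capture("scene");cv2.imwrite("pics/sc2.png",cv2.resize(s[70:240,200:390],None,fx=3.5,fy=3.5,interpolation=2))
E
```

```text
t 2.225 case mm 23.8 62.6 z-axle 25.645277883517505 open -0.00032020500551755164 F [ 0.2 -0.2  0.5]
[[-1.0, -0.0, -0.002], [-0.0, 1.0, -0.001], [0.002, -0.001, -1.0]]
```

View pics/sc2.png

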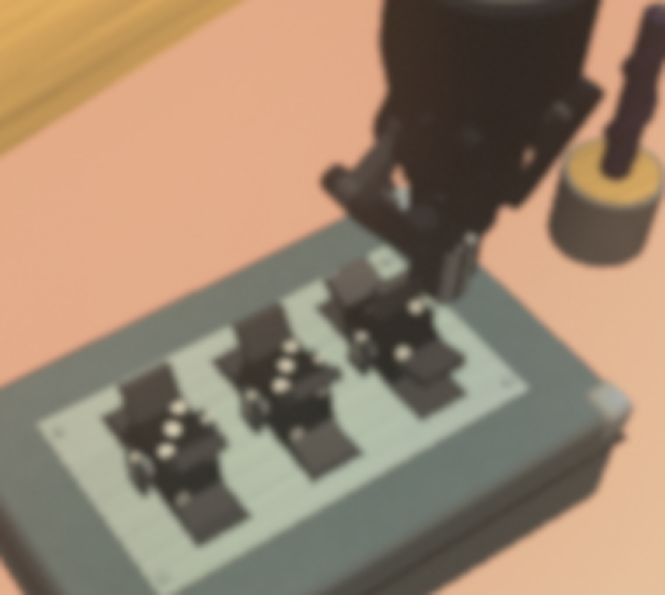

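The shut fingertips, at about (450,275) in the crop, stand behind the left wheel's upright fin, touching nothing. Now I push towards the robot, ease back and lift.

In the tool's units: 0.005 m is 0.08, 0.004 m is 0.064.

>>> {"api": "nudge_tcp", "payload": {
  "plan": {"steps": [[0.08, 0, 0, 0, 0, 0, 0], [0.08, 0, 0, 0, 0, 0, 0], [0.08, 0, 0, 0, 0, 0, 0], [0.08, 0, 0, 0, 0, 0, 0], [0.064, 0, 0, 0, 0, 0, 0], [0.048, 0, 0, 0, 0, 0, 0], [0, 0, 0, 0, 0, 0, 0]]}
}}

```text
time: 3.15
tool_pos: [0.593, 0.148, 0.1187]
orientation: [0.077, 0.997, -0.0, -0.0]
force: [-0.5, -0.2, 0.5]
opening: 0.001
gripper_force: 0.0
```

```bash
python3 w.py
```

```text
t 3.15 case mm -2.7 62.8 z-axle 26.71087118753583 open 0.001058489247231456 F [-0.5 -0.2  0.5]
[[-1.0, -0.001, -0.0], [-0.001, 1.0, -0.0], [0.0, -0.0, -1.0]]
```

>>> {"api": "nudge_tcp", "payload": {
  "plan": {"steps": [[-0.048, 0, 0, 0, 0, 0, 0], [0, 0, -0.32, 0, 0, 0, 0], [0, 0, -0.48, 0, 0, 0, 0], [-0.16, 0, -0.48, 0, 0, 0, 0], [-0.8, 0.48, -0.16, 0, 0, 0, 0], [-0.96, 0, 0, 0, 0, 0, 0], [-0.96, 0, 0, 0, 0, 0, 0], [0, 0, 0, 0, 0, 0, 0]]}
}}

```text
time: 4.15
tool_pos: [0.7818, 0.1479, 0.2065]
orientation: [0.078, 0.997, -0.0, 0.0]
force: [-1.0, 0.3, -0.1]
opening: 0.002
gripper_force: 0.0
```

```bash
python3 w.py
python3 - <<'E'
from h import *
s=camrig.capture("top");cv2.imwrite("pics/top2.png",cv2.resize(s[140:232,145:285],None,fx=5.5,fy=5.5,interpolation=2))
E
```

```text
t 4.15 case mm 183.8 92.0 z-axle 114.49125685075198 open 0.0020937254134645736 F [-1.   0.3 -0.1]
[[-1.0, 0.001, 0.0], [0.001, 1.0, -0.0], [-0.0, -0.0, -1.0]]
```

View pics/top2.png

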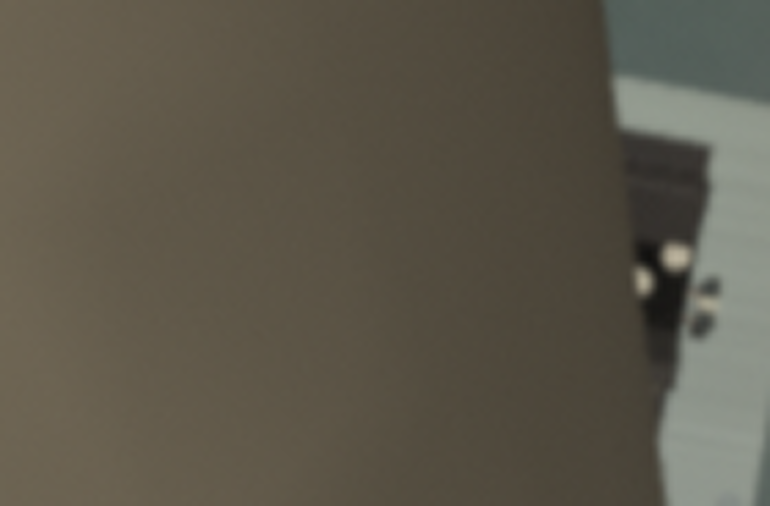

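The arm's link hides the wheels from the top camera. I'll move to the near side of the right wheel and check the left wheel from the scene camera.

In the tool's units: 0.038 m is 0.608, -0.0257 m is -0.4112.

>>> {"api": "nudge_tcp", "payload": {
  "plan": {"steps": [[0.608, -0.4112, 0, 0, 0, 0, 0], [0.608, -0.4112, 0, 0, 0, 0, 0], [0.608, -0.4112, 0, 0, 0, 0, 0], [0.608, -0.4112, 0, 0, 0, 0, 0], [0.608, -0.4112, 0, 0, 0, 0, 0], [0.608, -0.4112, 0, 0, 0, 0, 0], [0, 0, 0, 0, 0, 0, 0]]}
}}

```text
time: 5.08
tool_pos: [0.5257, 0.0317, 0.2092]
orientation: [0.078, 0.997, -0.0, -0.001]
force: [0.5, -0.1, 0.3]
opening: -0.0
gripper_force: 0.0
```

```bash
python3 w.py
python3 - <<'E'
from h import *
s=camrig.capture("scene");cv2.imwrite("pics/sc3.png",cv2.resize(s[130:240,215:350],None,fx=5.4,fy=5.4,interpolation=2))
E
```

```text
t 5.075 case mm -51.3 -62.5 z-axle 117.24523357814981 open -7.656694224792772e-05 F [ 0.5 -0.1  0.3]
[[-1.0, 0.0, -0.001], [0.0, 1.0, -0.0], [0.001, -0.0, -1.0]]
```

View pics/sc3.png

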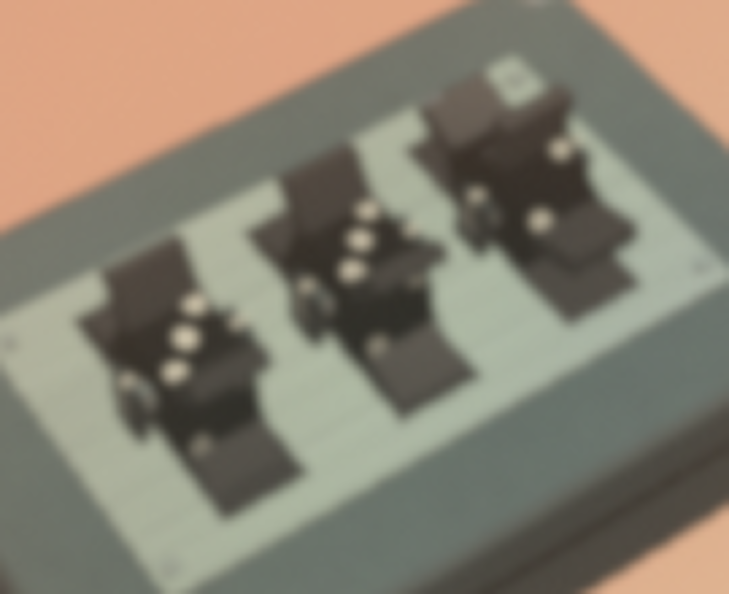

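This picture matches the first one exactly: the left wheel hasn't moved and there's no gripper in view. Before trusting it, I'll check whether the picture is fresh and where the gripper should project.

```bash
python3 - <<'E'
from h import *
a=cv2.imread("pics/scene.png");s=camrig.capture("scene");cv2.imwrite("pics/scene4.png",s)
d=cv2.absdiff(a,s).max(2);ys,xs=np.where(d>25);print("changed",len(xs),xs.min() if len(xs) else 0,xs.max() if len(xs) else 0, ys.min() if len(xs) else 0,ys.max() if len(xs) else 0,"noise",d.mean())
st=ctrl.read_state();print(st["time"],st["tool_pos"],proj("scene",st["tool_pos"]))
t=camrig.capture("top");cv2.imwrite("pics/top4.png",t);print("top diff",cv2.absdiff(cv2.imread("pics/top.png"),t).mean(), proj("top",st["tool_pos"]))
cv2.imwrite("pics/both.png",np.hstack([cv2.resize(s,(400,300)),cv2.resize(t,(400,300))]))
E
```

```text
changed 10343 0 269 0 117 noise 11.643717447916666
5.175 [0.52893707 0.03237637 0.20935502] [[228.50692657 128.48675008]]
top diff 22.37893846299913 [[257.73865098 225.79865511]]
```

View pics/both.png

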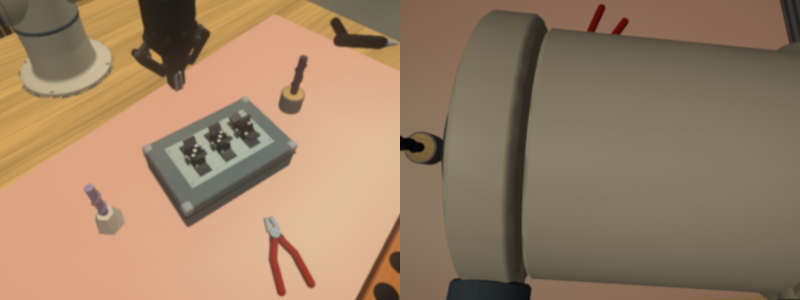

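The pictures are live. The fingertips show about 15 px above the spot where the reported TCP projects. I'll check whether the camera calibration or the reported tool is off, using the ears as a reference.

```bash
python3 - <<'E'
from h import *
o=np.array([.586,.0855]);yaw=-.15526
u=np.array([-np.sin(yaw),np.cos(yaw)])
E=[np.r_[o+y*u,.104] for y in(.043,-.019,-.081)]
print("ears proj",proj("scene",E).round(1),"seen",[(np.array(p)/5.4+[215,130]).round(1) for p in((477,195),(307,286),(128,380))])
print("TCP at push proj",proj("scene",[.6192,.1437,.1176]),"tip seen ~",np.array([450,300])/3.5+[200,70])
s=cv2.imread("pics/scene4.png");cv2.imwrite("pics/tip.png",cv2.resize(s[60:150,170:290],None,fx=6,fy=6,interpolation=2))
from scipy.spatial.transform import Rotation as Ro
st=ctrl.read_state();p=np.array(st["tool_pos"])
for h in(0,.01,.02,.03,.04):print(h,proj("scene",p+[0,0,h]).round(1))
E
```

```text
ears proj [[303.2 166.3]
 [272.1 183.1]
 [238.9 201. ]] seen [array([303.3, 166.1]), array([271.9, 183. ]), array([238.7, 200.4])]
TCP at push proj [[322.66735519 165.03278568]] tip seen ~ [328.57142857 155.71428571]
0 [[228.9 128.8]]
0.01 [[228.3 123.6]]
0.02 [[227.7 118.3]]
0.03 [[227.1 112.8]]
0.04 [[226.5 107.1]]
```

View pics/tip.png

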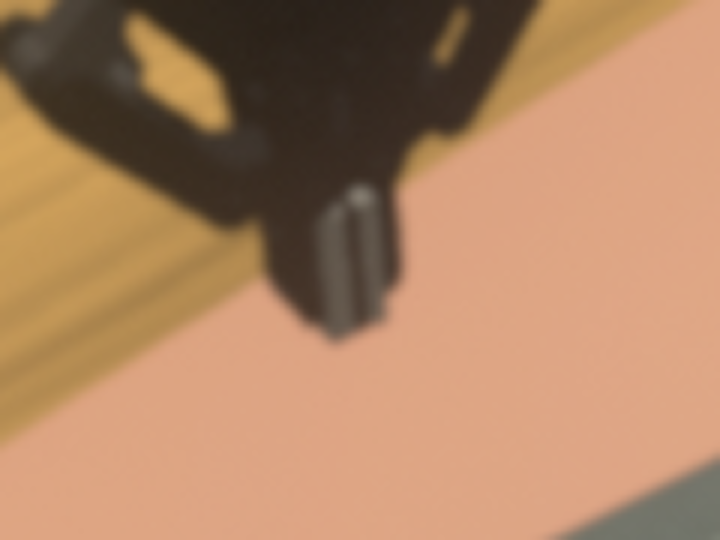

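The ears project within 0.6 px, so the camera is fine. The visible fingertips end about 25–30 mm above the reported TCP, which means the first push passed over the fins (41 mm) without touching. That fits with the left wheel not moving. I'll measure the tip height from image differences at a clear spot, lowering carefully.

In the tool's units: 0.03 m is 0.48, 0.02 m is 0.32.

```bash
cat > tip.py <<'E'
from w import *
import sys
def tip(img):
    d=cv2.absdiff(cv2.imread("pics/scene.png"),img).max(2);m=cv2.morphologyEx((d>22).astype(np.uint8),cv2.MORPH_OPEN,np.ones((3,3)))
    n,l,st,_=cv2.connectedComponentsWithStats(m);k=1+st[1:,4].argmax();ys,xs=np.where(l==k);b=ys.max();return m,xs[ys==b].mean(),b+1.
if __name__=="__main__":
    img=camrig.capture("scene");m,a,b=tip(img);cv2.imwrite("pics/%s.png"%sys.argv[1],img)
    print("lowest gripper px",a,b)
    for h in(0,.01,.02,.03,.04):
        c=[np.r_[p[:2]+i*.011*x+j*.008*u,p[2]+h] for i in(1,-1) for j in(1,-1)]
        q=proj("scene",c);print(h,q[q[:,1].argmax()].round(1),end=" ")
    print()
E
python3 tip.py t1
```

```text
t 5.225 case mm -47.5 -61.1 z-axle 117.17221324401328 open 0.0009170216641229065 F [ 0.3 -0.8 -0.6]
[[-1.0, -0.001, 0.001], [-0.001, 1.0, 0.0], [-0.001, 0.0, -1.0]]
lowest gripper px 227.0 118.0
0 [228.  135.8] 0.01 [227.4 130.6] 0.02 [226.7 125.3] 0.03 [226.1 119.8] 0.04 [225.5 114.2] 
```

>>> {"api": "nudge_tcp", "payload": {
  "plan": {"steps": [[0.192, 0, 0.48, 0, 0, 0, 0], [0, 0, 0.48, 0, 0, 0, 0], [0, 0, 0.32, 0, 0, 0, 0], [0, 0, 0.24, 0, 0, 0, 0], [0, 0, 0, 0, 0, 0, 0]]}
}}

```text
time: 5.9
tool_pos: [0.5175, 0.0343, 0.1129]
orientation: [0.077, 0.997, -0.0, -0.001]
force: [0.1, -0.3, 0.2]
opening: 0.002
gripper_force: 0.0
```

```bash
python3 tip.py t2
```

```text
t 5.9 case mm -59.8 -61.2 z-axle 20.865188831647423 open 0.0019807132644629557 F [ 0.1 -0.3  0.2]
[[-1.0, -0.001, -0.002], [-0.001, 1.0, -0.0], [0.002, -0.0, -1.0]]
lowest gripper px 228.0 160.0
0 [228.9 173.7] 0.01 [228.4 169.7] 0.02 [227.9 165.6] 0.03 [227.3 161.4] 0.04 [226.8 157.1]
```

The estimate holds at two heights: the true tip is about 30 mm above the reported TCP, and sideways it agrees. So I lower to a reported −2 mm (true about +28 mm) and push the right wheel's near fin away from the robot.

In the tool's units: 0.013 m is 0.208, 0.01 m is 0.16.

>>> {"api": "nudge_tcp", "payload": {
  "plan": {"steps": [[0, 0, 0.208, 0, 0, 0, 0], [0, 0, 0.16, 0, 0, 0, 0], [0, 0, 0, 0, 0, 0, 0]]}
}}

```text
time: 6.32
tool_pos: [0.5171, 0.034, 0.0899]
orientation: [0.077, 0.997, -0.0, -0.001]
force: [0.1, -0.3, -0.3]
opening: -0.006
gripper_force: 0.0
```

```bash
python3 tip.py t3
```

```text
t 6.325 case mm -60.1 -61.5 z-axle -2.1261034585566554 open -0.006016557161217464 F [ 0.1 -0.3 -0.3]
[[-1.0, -0.0, -0.001], [-0.0, 1.0, -0.0], [0.001, -0.0, -1.0]]
lowest gripper px 226.5 168.0
0 [229.8 182.4] 0.01 [229.3 178.6] 0.02 [228.8 174.8] 0.03 [228.3 170.8] 0.04 [227.8 166.8] 
```

>>> {"api": "nudge_tcp", "payload": {
  "plan": {"steps": [[-0.16, 0, 0, 0, 0, 0, 0], [-0.16, 0, 0, 0, 0, 0, 0], [-0.128, 0, 0, 0, 0, 0, 0], [-0.112, 0, 0, 0, 0, 0, 0], [-0.112, 0, 0, 0, 0, 0, 0], [0, 0, 0, 0, 0, 0, 0]]}
}}

```text
time: 7.12
tool_pos: [0.5599, 0.0274, 0.0907]
orientation: [0.077, 0.997, -0.0, 0.0]
force: [0.7, -0.2, -0.5]
opening: 0.005
gripper_force: 0.0
```

```bash
python3 w.py
```

```text
t 7.125 case mm -16.8 -61.4 z-axle -1.3266161496873208 open 0.00498672215066726 F [ 0.7 -0.2 -0.5]
[[-1.0, -0.0, 0.001], [-0.0, 1.0, 0.0], [-0.001, 0.0, -1.0]]
```

```bash
python3 - <<'E'
from h import *
s=camrig.capture("scene");cv2.imwrite("pics/sc5.png",cv2.resize(s[120:240,200:350],None,fx=5,fy=5,interpolation=2))
E
```

```text
(no output)
```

View pics/sc5.png

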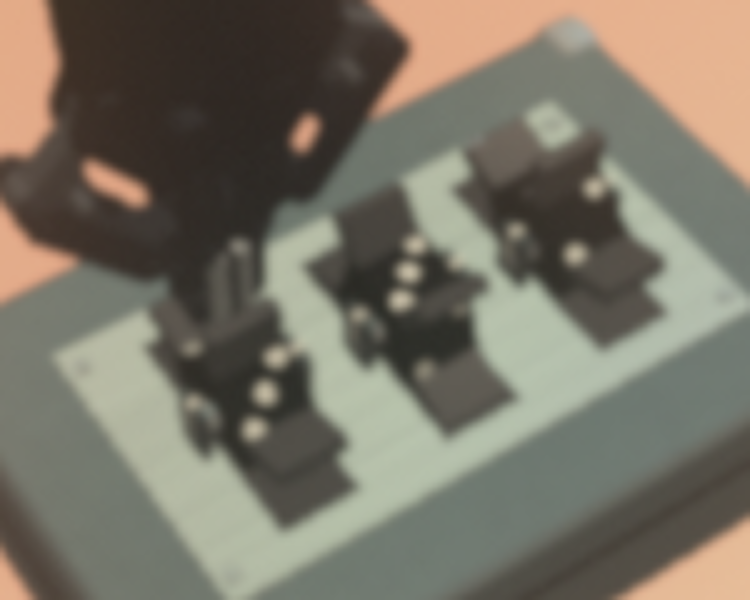

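The right wheel is rolling: its fin is now nearly upright at (225,325), and the middle wheel is untouched. I'll finish this push, lift, and cross to the far side of the left wheel.

In the tool's units: -0.006 m is -0.096, -0.005 m is -0.08.

>>> {"api": "nudge_tcp", "payload": {
  "plan": {"steps": [[-0.096, 0, 0, 0, 0, 0, 0], [-0.096, 0, 0, 0, 0, 0, 0], [-0.08, 0, 0, 0, 0, 0, 0], [-0.064, 0, 0, 0, 0, 0, 0], [0, 0, 0, 0, 0, 0, 0]]}
}}

```text
time: 7.8
tool_pos: [0.5805, 0.0242, 0.0907]
orientation: [0.077, 0.997, -0.0, 0.0]
force: [0.7, -0.1, -0.3]
opening: 0.0
gripper_force: 0.0
```

```bash
python3 w.py
```

```text
t 7.8 case mm 4.0 -61.4 z-axle -1.2773625518828076 open 0.00017907457742751275 F [ 0.7 -0.1 -0.3]
[[-1.0, -0.0, 0.001], [-0.0, 1.0, 0.0], [-0.001, 0.0, -1.0]]
```

>>> {"api": "nudge_tcp", "payload": {
  "plan": {"steps": [[0.048, 0, 0, 0, 0, 0, 0], [0, 0, -0.32, 0, 0, 0, 0], [0, 0, -0.64, 0, 0, 0, 0], [0, 0, -0.64, 0, 0, 0, 0], [-0.08, 0.48, 0, 0, 0, 0, 0], [-0.08, 0.496, 0, 0, 0, 0, 0], [-0.08, 0.496, 0, 0, 0, 0, 0], [-0.08, 0.496, 0, 0, 0, 0, 0], [0, 0, 0, 0, 0, 0, 0]]}
}}

```text
time: 8.93
tool_pos: [0.6158, 0.145, 0.1906]
orientation: [0.076, 0.997, 0.0, 0.0]
force: [-0.2, -0.8, -0.0]
opening: -0.001
gripper_force: 0.0
```

```bash
python3 w.py
```

```text
t 8.925 case mm 20.3 63.4 z-axle 98.56639705344256 open -0.0010589313423247932 F [-0.2 -0.8 -0. ]
[[-1.0, -0.003, 0.0], [-0.003, 1.0, 0.0], [-0.0, 0.0, -1.0]]
```

In the tool's units: 0.03 m is 0.48, 0.025 m is 0.4.

>>> {"api": "nudge_tcp", "payload": {
  "plan": {"steps": [[-0.08, -0.016, 0.48, 0, 0, 0, 0], [0, 0, 0.48, 0, 0, 0, 0], [0, 0, 0.4, 0, 0, 0, 0], [0, 0, 0.24, 0, 0, 0, 0], [0, 0, 0, 0, 0, 0, 0]]}
}}

```text
time: 9.55
tool_pos: [0.6199, 0.141, 0.0901]
orientation: [0.077, 0.997, -0.0, -0.001]
force: [0.5, -0.3, 0.5]
opening: 0.0
gripper_force: 0.0
```

```bash
python3 w.py
```

```text
t 9.55 case mm 24.9 60.1 z-axle -1.8921091198070839 open 0.0004988615476882671 F [ 0.5 -0.3  0.5]
[[-1.0, -0.0, -0.001], [-0.0, 1.0, -0.0], [0.001, -0.0, -1.0]]
```

>>> {"api": "nudge_tcp", "payload": {
  "plan": {"steps": [[0.08, 0, 0, 0, 0, 0, 0], [0.08, 0, 0, 0, 0, 0, 0], [0.096, 0, 0, 0, 0, 0, 0], [0.08, 0, 0, 0, 0, 0, 0], [0.064, 0, 0, 0, 0, 0, 0], [0.064, 0, 0, 0, 0, 0, 0], [0, 0, 0, 0, 0, 0, 0]]}
}}

```text
time: 10.42
tool_pos: [0.5914, 0.146, 0.0906]
orientation: [0.077, 0.997, -0.0, -0.0]
force: [0.2, 0.5, 0.0]
opening: 0.0
gripper_force: 0.0
```

```bash
python3 w.py
```

```text
t 10.425 case mm -4.0 60.6 z-axle -1.393048880697939 open 0.00016402579518248192 F [0.2 0.5 0. ]
[[-1.0, -0.001, -0.001], [-0.001, 1.0, -0.0], [0.001, -0.0, -1.0]]
```

In the tool's units: -0.05 m is -0.8, 0.039 m is 0.624.

>>> {"api": "nudge_tcp", "payload": {
  "plan": {"steps": [[-0.048, 0, 0, 0, 0, 0, 0], [0, 0, -0.48, 0, 0, 0, 0], [0, 0, -0.8, 0, 0, 0, 0], [0, 0, -0.8, 0, 0, 0, 0], [0.624, 0.576, 0, 0, 0, 0, 0], [0.624, 0.576, 0, 0, 0, 0, 0], [0.624, 0.576, 0, 0, 0, 0, 0], [0.624, 0.576, 0, 0, 0, 0, 0], [0.624, 0.576, 0, 0, 0, 0, 0], [0.624, 0.576, 0, 0, 0, 0, 0], [0.624, 0.576, 0, 0, 0, 0, 0], [0.624, 0.576, 0, 0, 0, 0, 0]]}
}}

```text
time: 11.92
tool_pos: [0.3298, 0.4794, 0.2207]
orientation: [0.077, 0.997, -0.0, -0.0]
force: [1.1, -0.1, 1.2]
opening: -0.0
gripper_force: 0.0
```

>>> {"api": "nudge_tcp", "payload": {
  "plan": {"steps": [[0.624, 0.576, 0, 0, 0, 0, 0], [0.624, 0.576, 0, 0, 0, 0, 0], [0, 0, 0, 0, 0, 0, 0], [0, 0, 0, 0, 0, 0, 0]]}
}}

```text
time: 12.42
tool_pos: [0.265, 0.5611, 0.2204]
orientation: [0.077, 0.997, -0.0, -0.0]
force: [-0.5, 0.2, 0.7]
opening: 0.001
gripper_force: 0.0
```

```bash
python3 w.py
python3 - <<'E'
from h import *
s=camrig.capture("top");cv2.imwrite("pics/top6.png",cv2.resize(s[140:232,145:285],None,fx=5.5,fy=5.5,interpolation=2))
E
```

```text
t 12.425 case mm -390.6 420.2 z-axle 128.4131748208962 open 0.0010009556842495737 F [-0.5  0.2  0.7]
[[-1.0, -0.001, -0.0], [-0.001, 1.0, -0.001], [0.0, -0.001, -1.0]]
```

View pics/top6.png

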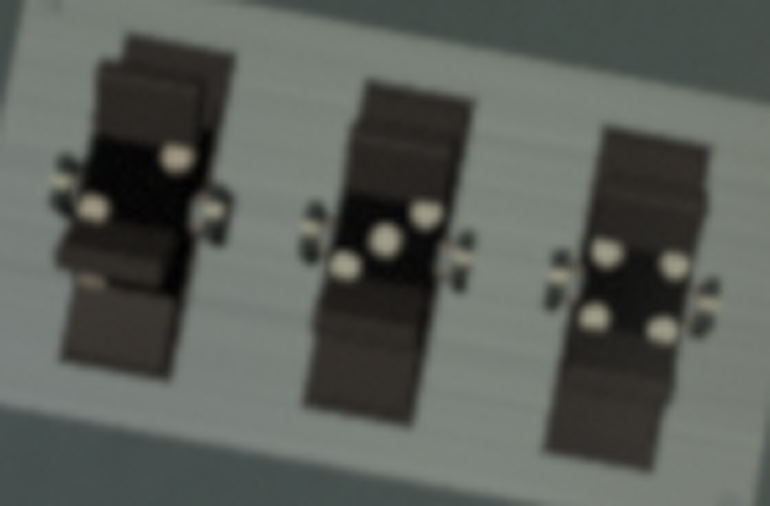

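The right wheel shows its 4 pips centred at about (634,291). The left wheel shows its 2 pips at (177,157) and (93,208), still leaning to the far side. The middle 3 hasn't moved. I'll work out the angles.

```bash
cat > ang.py <<'E'
from w import *
def ang(px,n,name):
    K,R,t=cam("top");c=-R.T@t;d=ray("top",px,0)-c
    C=np.array([(c[:2]-o)@x,c[2]-.092]);D=np.array([d[:2]@x,d[2]])
    k=np.roots([D@D,2*C@D,C@C-.0202**2]);k=k.real.min();q=C+k*D
    a=np.arctan2(q[0],q[1]);print(name,"tilt",round(a,3),"y",round((c[:2]+k*d[:2]-o)@u*1e3,1))
E
python3 - <<'E'
from ang import *
ang(crop((135,182.5)),2,"L");ang(crop((634.5,290.8)),4,"R");ang(crop((385,240)),3,"M")
E
```

```text
t 12.475 case mm -390.2 419.9 z-axle 128.54059421355288 open 0.0006664966270215273 F [-0.3  0.2 -1.2]
[[-1.0, -0.0, 0.0], [-0.0, 1.0, -0.001], [-0.0, -0.001, -1.0]]
L tilt 0.119 y 62.0
R tilt -0.053 y -61.8
M tilt -0.006 y 0.1
```

All three are within the 0.24 rad tolerance: left +0.12, middle −0.01 and right −0.05. The arm is well clear, so I'm handing in.

```bash
python3 -c "
from station import ctrl, camrig, order
print(order.sign_off())"
```

```text
the job is handed in; nothing more can be done
None
```

I dialled 2-3-4 and handed the job in at about 12.5 s with the arm clear; the hand-in printed no verdict. My last camera measurement put the wheels +0.12 (left), −0.01 (middle) and −0.05 rad (right) off straight up, all inside the 0.24 rad limit.

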